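# Clip a test hook onto the earth stud of a lathe speed controller

### The arm

A 6-joint arm with a two-finger parallel gripper is mounted at the origin on the work surface. World frame = base frame: x ahead of the robot, y to its left, z up, the work surface at z = 0. Lengths are in m, angles in rad, forces in N, time in s.
With the tool pointing down it reaches from about 0.375 to 0.9 m from the base axis. Payload 3.1 kg.
Tool frame: the origin (TCP) lies on the centre line of the jaws, within the pads' length; the fingertips stand 8 mm ahead of it and the grasp point (between the pads) lies 11 mm behind it (robot.tip_extent is the distance from the TCP to the fingertips, in m); y points along the fingers, z is the direction in which the jaws open and shut, and the axes are right-handed (so a half turn about y gives the same grasp; the last joint's range is limited). The gripper opens to 87 mm and grips with 3 to 60 N. Pads are 19 mm wide; open, the fingers measure 117 mm over their backs; the gripper's body (75 mm by 190 mm) begins 51 mm behind the grasp point.
Start: joints at [-1.367, 0.527, 1.433, -0, 1.181, -0.178], TCP at [0.233, -0.58, 0.231] pointing down, gripper open.
Joint ranges: [-3.08, 3.08], [-0.75, 2.2], [0.22, 2.44], [-1.43, 4.57], [0, 2.65], [-2.85, 2.85]. Speed limits (rad/s): [2.79, 2.79, 3.14, 3.14, 3.14, 3.14].

### API

Orientations are given as a unit quaternion [x, y, z, w].
In Python, from rig import robot gives the robot as it stands.
- The arm moves only by the shell command python3 -m crank 'ROWS' [FORCE]. ROWS is JSON, a list that holds one entry, the list of rows, each a list of 7 numbers: the turn, a rotation vector about the tool's x, y, z in degrees, then the shift along the tool's x, y, z in m, then the opening in per cent of the stroke, from 0 (shut) to 100 (fully open). In form: [[[ax, ay, az, dx, dy, dz, gripper], ...]]. A call has exactly 5 rows; each row shifts and turns the commanded pose from where the row before left it, along the tool's axes as they then stand; what a row does not reach is not made up. A row lasts 1/8 s, in which the tool goes at most 62.5 mm and 10.7 degrees, less where a joint would pass 70% of its speed; a pose out of reach is approached as far as the arm can. A call with a gripper value outside its range is refused whole. The fingers move at their own pace and stop on an object; FORCE is the grip in N (left out, the last holds). Time passes only in rows, so rows that do not move let the fingers close, or fill a call up. It gives the time, the measured TCP pose, the force and the opening at its end, in the units of the state.
- robot.get_obs(): the state, without advancing time (a new reading comes with each control period).
- robot.camera(name): name is "scene" or "top"; returns a dict with "img" (384x512x3 uint8, red, green, blue), "K" (3x3 intrinsics, pixels), "R" (3x3) and "t" (3): a world point X has camera coordinates R X + t. Camera axes: x right, y down, z forward; pixel columns grow to the right and rows downward; lengths in m; the calibration is good to about 2 mm. A picture is of the moment at which its call begins. There is no depth.
- robot.hand_in(): hands the job in, once; it reports no verdict.
Trained networks look in a picture, given as the dict that the camera call returned (one of the last four; its "shot" number tells which), for a name from the list of things; names that differ only in an ending like _2 or _b are one class to them, and where a whole thing is asked for, a point or a joint stands for the part that bears it (a point fixed in the world has none). Each returns a list of dicts, best first, with "conf" (0 to 1); they miss things now and then, are a little off and sometimes report something else, mostly with a low value. They report only what shows in the picture. A call takes as long as a camera call. They do not tell look-alikes from the thing itself.
- robot.spot_in(picture, thing): "at" ([row, column] in pixels, amid what is visible of it).
The state is a dict: "time": time; "q": joint angles; "joint_velocities": joint speeds; "joint_torque": joint torques, N m; "position": TCP position; "tool_rot": TCP orientation; "ft_force": force on the tool from outside, world axes, zero at the start; "moment": the same for the moment, N m; "grip_width": finger opening in m.
Only numpy, scipy, OpenCV 4.12 (cv2) and the standard library are available. Lean on these libraries where they do the work, as an engineer would, in place of code of your own. Each camera call takes 0.05 s, during which the arm holds its last target.

### The job

The wood lathe's speed controller lies open on the bench: take the red test-hook probe out of its wooden rest by squeezing its thumb plate towards its finger flange, so that the plunger goes fully in and the hook comes out, and carry it level to the terminal with the green block. With the hook still fully out, bring its crook sideways up against the bare shank of the brass stud, feeling for it gently because the stud may stand anywhere along its slot, then let go so that the spring shuts the hook on the stud and the probe hangs there about level by itself. Do not touch the red and black terminals or knock the controller, and leave everything else on the bench where it is.

Things in the scene. Friction and masses are not known exactly. Their poses are not given: they have to be found in the camera images.
- probe_grip (a point): Red moulded test-hook probe, 42 g, in the rest, level, axis 50 mm above the bench. This point: on its long axis, mid-way between the thumb plate's back and the finger flange's front when released; it belongs to the barrel. x along the axis to the nose, y left, z up. Along x from here: thumb plate -28 to -22 mm, rod, rear body (16 x 16 mm) -6 to 24, flange 24 to 28, barrel 28 to 73.
- thumb (a point): Centre of the back face (faces -x of the probe) of the dark thumb plate, 24 mm wide, 40 mm tall, 6 mm thick; moves with the plunger. Press by pinching this face and the flange's front from above, one finger on each: 56 mm apart released, 42 mm fully pressed. About 25 N presses and holds it firmly. In the rest the probe may slide 10 mm either way along its axis while it is pinched.
- flange (a point): Centre of the front face (faces the nose) of the finger flange, 26 mm wide, 44 mm tall, 4 mm thick, centred on the axis. The barrel (12 mm wide, 14 mm tall) runs on through it, so a fingertip here must stay more than 7 mm above the axis; the flange reaches 22 mm above it, the thumb plate 20 mm. Same axes as the probe.
- probe_nose (a point): Centre of the barrel's flat end face, 73 mm ahead of probe_grip, probe axes. The hook (3 mm steel wire) comes out here: straight shank along x, centre line at y = -4 mm; tip bent square to the left, ending at y = +4 mm, its inner face 1 mm + plunger travel ahead of the nose (15 mm fully out). A stud touching the shank's left side has its centre on the probe's axis and is gripped between tip and nose.
- plunger (a joint): Plunger travel in m: 0 released (hook drawn in), 0.014 fully pressed (hook fully out). The spring pushes back with 6.5 N at 0 and 10 N at 0.014. It stops at about 0.003 to 0.004 when the hook has shut on a 5 mm stud, and goes back to 0 when it has caught nothing.
- rest: Pine rest, fixed: foot 125 x 60 mm, two notched uprights 52 mm high. Origin on the bench under the probe_grip point (within 4 mm along x); x along the resting probe to its nose. The probe lifts straight up out of it.
- term_green_slot (a point): Centre of the slot on top of the brass link of the terminal with the green upper block (30 x 50 mm), 54 mm above the bench. z up, slot along y, x away from the row's open front, where the probe's nose comes in. A 5 mm brass stud stands in the slot at x = 0, anywhere from y = -12 to +12 mm (not measured). A nut 11 mm across covers its lowest 5 mm; it is bare from 5 to 30 mm; 17 mm is a good hook height.
- term_green: The green terminal with its stud, fixed. Origin at the centre of its foot, 42 mm below term_green_slot, same axes. Three alike terminals stand in a row along y, 62 mm apart, in any order, on the near edge of the controller's tray. The stud must not be pushed harder than 8 N while the hook is out.
- term_red: The terminal with the red upper part, same make; not to be touched.
- term_black: The terminal with the black upper part, same make; not to be touched.
- controller: Open grey steel tray (230 x 270 mm) with a green circuit board, heat sink, capacitors and relays up to 60 mm high behind the terminals. Fixed. Origin under its centre, x away from the terminals towards the components.
- meter: Dark hand-held multimeter lying flat, 150 x 78 x 40 mm. Bystander.
- glue: White glue bottle, 54 mm thick, 150 mm tall. Bystander.
- screwdriver: Screwdriver with a wooden handle, 220 mm long. Bystander.
- spoon: Carved wooden spoon, about 195 mm long. Bystander.
- tape: Grey tape measure, 64 x 34 x 60 mm. Bystander.
Not all that is in view belongs to the job. Leave any blue or turquoise look-alike of the rest alone.

How it is judged:
On the way, in this order (a step that is already met when the one before it is completed fails the run):
1. the probe is lifted clear of its rest, level, with the plunger fully in and the hook out (value of joint plunger above 0.012 m and z of probe_grip in the frame of rest above 0.065 m and angle between probe_grip's own z axis and vertical below 0.35 rad), for 0.1 s.
2. the hook has shut on the green terminal's stud (value of joint plunger between 0.0015 and 0.0055 m and contact force between probe and term_green above 1 N), for 0.2 s.
At the end, for the whole second after the job is handed in: The hook is shut on the green terminal's stud: plunger stopped between 1.5 and 5.5 mm by the stud and pressing on it with over 1 N, nose end within 22 mm of the slot's centre seen from above and 6 to 28 mm above the link, probe level within 0.35 rad, resting on nothing else, still (under 40 mm/s) (all of step 2 and horizontal distance between probe_nose and term_green_slot below 0.022 m and z of probe_nose in the frame of term_green_slot between 0.006 and 0.028 m and angle between probe_grip's own z axis and vertical below 0.35 rad and linear speed of probe below 0.04 m/s and contact force between probe and controller below 0.1 N); the robot touches nothing.
It fails at once if with the hook out, the green terminal or its stud is pushed harder than 8 N (value of joint plunger above 0.0105 m and contact force between anything else and term_green above 8 N).
It fails at once if the red or black terminal is touched (over 1 N) (contact force between anything else and term_red above 1 N or contact force between anything else and term_black above 1 N).
It fails at once if the controller's tray or board is hit (over 5 N) (contact force between anything else and controller above 5 N).
It fails at once if a bystander is shifted by more than 15 mm (distance of any of meter, glue, screwdriver, spoon, tape from where it was at the start of the episode above 0.015 m).
It also fails if it takes over 48 s, if anything falls off the work surface, if the arm or the gripper's body presses on something with over 40 N, if the wrist force passes 120 N, or if a joint passes its speed limit or range.

## Working session

There is one attempt and no reset: what is moved stays moved. The work goes in short steps, Python scripts to look and compute and a shell command to move; the robot and the scene stay as the last step left them, time stands still between calls to the robot, and variables do not carry over. Pictures are saved under pics/ and viewed, and the job is handed in when it is done.

```bash
ls; mkdir -p pics; python3 - <<'E'
from rig import robot
import cv2,json
o=robot.get_obs()
print({k:(v if not hasattr(v,'tolist') else v.tolist()) for k,v in o.items()})
for n in("scene","top"):
    c=robot.camera(n); cv2.imwrite(f"pics/{n}0.png",cv2.cvtColor(c["img"],cv2.COLOR_RGB2BGR)); print(n,c["K"],c["R"],c["t"])
    for th in("probe_grip","thumb","flange","probe_nose","rest","term_green_slot","term_green","term_red","term_black","controller"):
        print(th,[(d["at"],round(d["conf"],2)) for d in robot.spot_in(c,th)][:3])
print(robot.tip_extent)
E
```

```text
pics
{'time': 0.0, 'q': [-1.3664953064215914, 0.5284700707795975, 1.4339066338905022, -3.537387881864325e-05, 1.181412842717402, -0.1784454015464823], 'joint_velocities': [0.0008103385318400766, 0.0017845353656613073, 0.00024660222176180375, -0.0009245914600381804, 0.0029795765741449185, -0.00022417796815163765], 'joint_torque': [0.00026635532776708715, -44.0044105052948, -17.659394145011902, 0.06314262980595231, 0.05844470928423107, -0.00018813670067174826], 'position': [0.23331865758859643, -0.579034258347711, 0.22956785636303073], 'tool_rot': [-0.13452300940195183, 0.6949729961968637, -0.6934199868328341, 0.1344797990753576], 'ft_force': [-0.021506704033395458, 0.5227336976277769, 0.23567973787360327], 'moment': [-0.031124913410326277, 0.05896816195947397, -0.005328849138498256], 'grip_width': 0.08722170162692254}
scene [[350.39331137   0.         260.72072691]
 [  0.         350.39331137 192.17562642]
 [  0.           0.           1.        ]] [[ 0.58390221  0.81178908  0.00752991]
 [ 0.65927374 -0.46874801 -0.58790597]
 [-0.47372602  0.34824387 -0.80889422]] [-0.26539231 -0.2910
[... 422 characters left out ...]
2.16778338   0.         256.01390086]
 [  0.         422.16778338 197.98644264]
 [  0.           0.           1.        ]] [[-0.02360155 -0.99964314 -0.01251264]
 [-0.99288516  0.02489952 -0.11644346]
 [ 0.11671346  0.00967537 -0.9931185 ]] [0.00386444 0.51424992 1.29584585]
probe_grip [([215.9, 340.1], 0.73)]
thumb [([214.6, 338.5], 0.65)]
flange [([210.7, 337.3], 0.48), ([157.8, 197.0], 0.31)]
probe_nose [([217.5, 341.2], 0.49)]
rest [([266.2, 342.9], 0.94), ([213.7, 334.5], 0.93), ([154.7, 350.8], 0.9)]
term_green_slot [([182.5, 172.6], 0.47)]
term_green [([176.8, 167.5], 0.72)]
term_red [([181.3, 192.4], 0.76)]
term_black [([183.7, 212.5], 0.53)]
controller [([158.1, 197.0], 0.71)]
0.008
```

View pics/scene0.png

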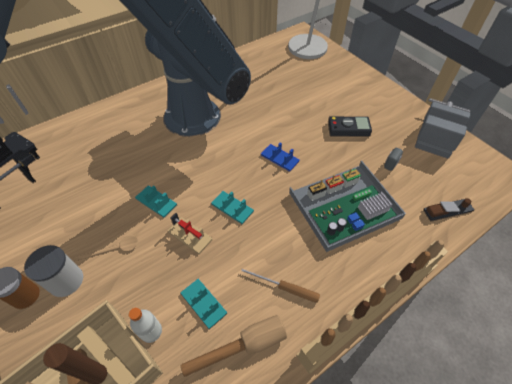

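View pics/top0.png

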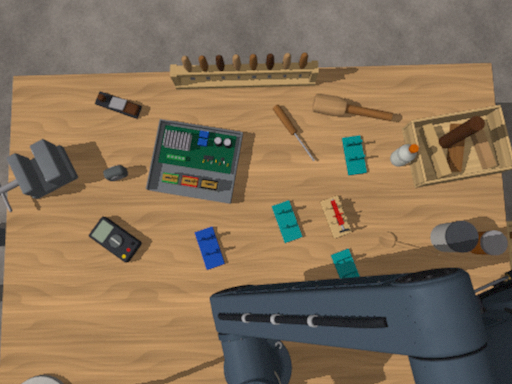

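```bash
python3 - <<'E'
import cv2
a=cv2.imread("pics/top0.png");
cv2.imwrite("pics/t_probe.png",cv2.resize(a[180:245,290:385],None,fx=8,fy=8,interpolation=cv2.INTER_CUBIC))
cv2.imwrite("pics/t_term.png",cv2.resize(a[150:210,140:235],None,fx=8,fy=8,interpolation=cv2.INTER_CUBIC))
a=cv2.imread("pics/scene0.png");
cv2.imwrite("pics/s_probe.png",cv2.resize(a[195:260,135:230],None,fx=8,fy=8,interpolation=cv2.INTER_CUBIC))
cv2.imwrite("pics/s_term.png",cv2.resize(a[145:210,295:390],None,fx=8,fy=8,interpolation=cv2.INTER_CUBIC))
E
```

```text
(no output)
```

View pics/t_probe.png

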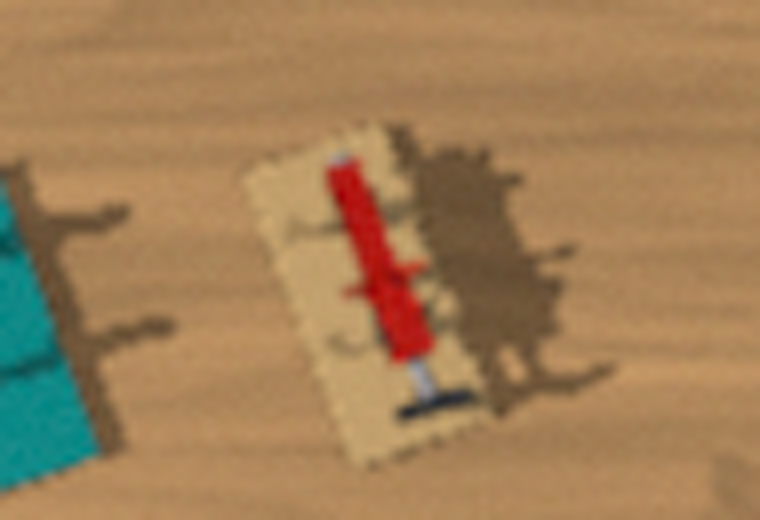

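View pics/t_term.png

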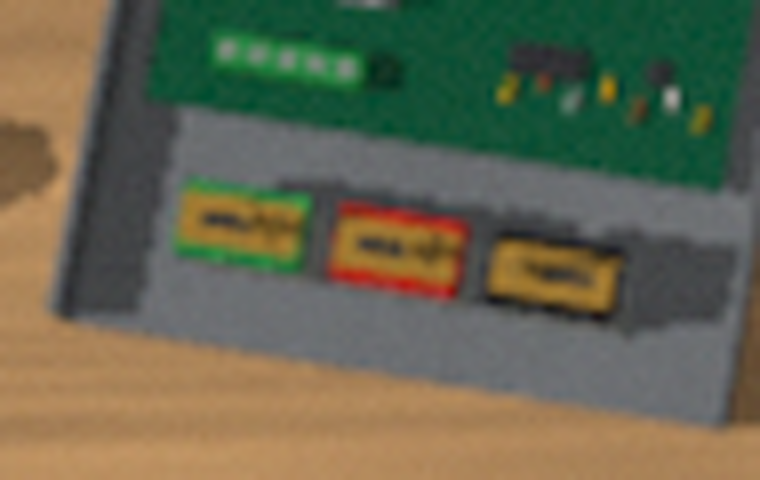

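View pics/s_probe.png

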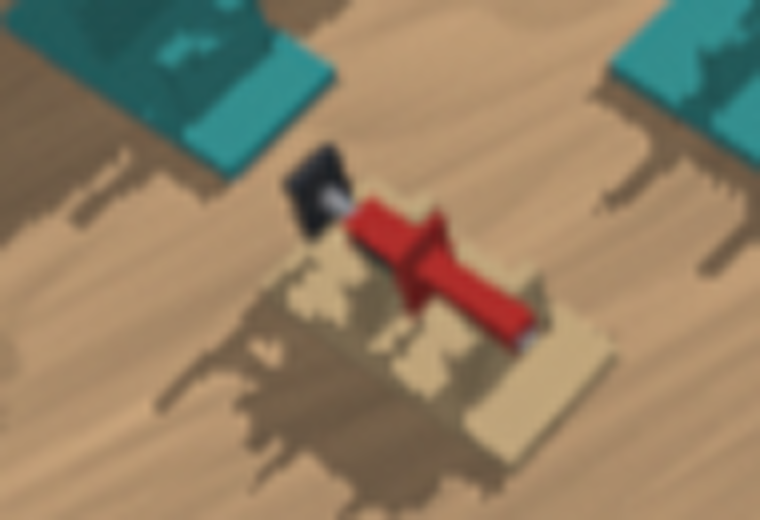

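View pics/s_term.png

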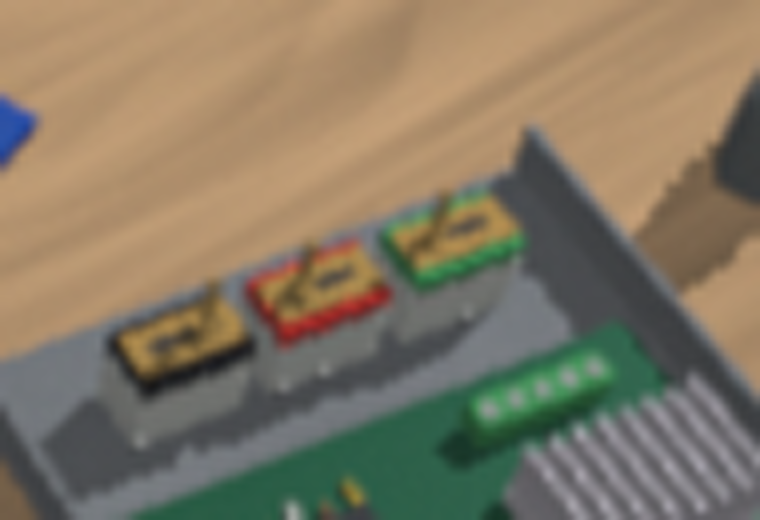

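```bash
cat > h.py <<'E'
import numpy as np, cv2
from scipy.optimize import least_squares
CT=dict(K=np.array([[422.16778338,0,256.01390086],[0,422.16778338,197.98644264],[0,0,1]]),R=np.array([[-0.02360155,-0.99964314,-0.01251264],[-0.99288516,0.02489952,-0.11644346],[0.11671346,0.00967537,-0.9931185]]),t=np.array([0.00386444,0.51424992,1.29584585]))
CS=dict(K=np.array([[350.39331137,0,260.72072691],[0,350.39331137,192.17562642],[0,0,1]]),R=np.array([[0.58390221,0.81178908,0.00752991],[0.65927374,-0.46874801,-0.58790597],[-0.47372602,0.34824387,-0.80889422]]),t=np.array([-0.26539231,-0.29104131,1.34019404]))
def proj(c,X):
    p=(c["R"]@np.atleast_2d(X).T).T+c["t"]; p=p@c["K"].T; return p[:,:2]/p[:,2:]
def ray(c,uv,z):
    d=c["R"].T@np.linalg.solve(c["K"],[uv[0],uv[1],1]); C=-c["R"].T@c["t"]; return C+d*(z-C[2])/d[2]
def pose(x,y,a,P,z0):
    P=np.atleast_2d(P); c,s=np.cos(a),np.sin(a)
    return np.c_[x+c*P[:,0]-s*P[:,1],y+s*P[:,0]+c*P[:,1],z0+P[:,2]]
def un(p,off,f=8): return (np.array(p,float)+.5)/f-.5+np.array(off)
E
python3 - <<'E'
from h import *
# probe
ot=(290,180);os_=(135,195)
obs=[(CT,un((386,280),ot),(26,0,22)),(CT,un((343,165),ot),(73,0,5)),(CT,un((412,358),ot),(-6,0,8)),(CT,un((397,412),ot),(-25,12,20)),(CT,un((478,397),ot),(-25,-12,20)),
(CS,un((318,190),os_),(-25,0,0)),(CS,un((525,335),os_),(73,0,0)),(CS,un((424,260),os_),(26,0,0))]
def res(p):
    return np.concatenate([proj(c,pose(*p,np.array(P)/1e3,.05))[0]-uv for c,uv,P in obs])
r=least_squares(res,[.5,-.2,.3]); print("probe",r.x,np.degrees(r.x[2]),res(r.x).round(2))
pr=r.x
ot=(140,150);os_=(295,145)
# row center = red terminal
obs=[(CT,un((240,227),ot),62,54),(CT,un((398,250),ot),0,54),(CT,un((555,273),ot),-62,54),(CS,un((455,237),os_),62,54),(CS,un((319,292),os_),0,54),(CS,un((181,341),os_),-62,54)]
def res2(p): return np.concatenate([proj(c,pose(p[0],p[1],p[2],np.array([0,y,0])/1e3,p[3]))[0]-uv for c,uv,y,_ in obs])
r=least_squares(res2,[.6,.1,-.1,.07]); print("row",r.x,np.degrees(r.x[2]),res2(r.x).round(2))
g=pose(r.x[0],r.x[1],r.x[2],[0,.062,0],r.x[3]); print("green",g)
np.save("fit.npy",np.r_[pr,g[0],r.x[2]])
# stud from scene top and base
a=r.x[2];R=np.array([[np.cos(a),np.sin(a)],[-np.sin(a),np.cos(a)]])
for uv,z in [((425,255),.054+.004),((445,195),.084)]:
    X=ray(CS,un(uv,os_),z); print("stud loc",R@(X-g[0])[:2])
def draw(c,img,x,y,a,z0,lines,crop,name):
    f=8;im=cv2.resize(img[crop[1]:crop[3],crop[0]:crop[2]],None,fx=f,fy=f,interpolation=cv2.INTER_CUBIC)
    for pts in lines:
        q=proj(c,pose(x,y,a,np.array(pts)/1e3,z0)); q=((q-np.array(crop[:2])+.5)*f-.5)
        cv2.polylines(im,[q.astype(int).reshape(-1,1,2)],False,(255,255,0),1)
    cv2.imwrite(name,im)
def rect(x,w,h): return [(x,-w/2,-h/2),(x,w/2,-h/2),(x,w/2,h/2),(x,-w/2,h/2),(x,-w/2,-h/2)]
L=[rect(-28,24,40),rect(28,26,44),rect(73,12,14),rect(-6,16,16),rect(28,12,14)]
B=[]
for y0 in(0,-62,-124): B.append([(-15,y0-25,0),(15,y0-25,0),(15,y0+25,0),(-15,y0+25,0),(-15,y0-25,0)])
T=cv2.imread("pics/top0.png");S=cv2.imread("pics/scene0.png")
draw(CT,T,*pr,.05,L,(290,180,385,245),"pics/o1.png");draw(CS,S,*pr,.05,L,(135,195,230,260),"pics/o2.png")
draw(CT,T,g[0][0],g[0][1],a,g[0][2],B,(140,150,235,210),"pics/o3.png");draw(CS,S,g[0][0],g[0][1],a,g[0][2],B,(295,145,390,210),"pics/o4.png")
a1=[cv2.imread(f"pics/o{i}.png") for i in(1,2,3,4)]
a1=[cv2.resize(cv2.copyMakeBorder(i,0,520-i.shape[0],0,0,0),(400,274)) for i in a1]
cv2.imwrite("pics/o.png",np.vstack([np.hstack(a1[:2]),np.hstack(a1[2:])]))
E
```

```text
probe [ 0.4294528  -0.26443398  0.30524717] 17.489374711545643 [ 0.58 -0.53 -0.33 -0.16  0.13  0.    1.18  0.3  -1.44 -0.41  0.29 -0.38
 -0.48 -0.5  -0.11  0.09]
row [ 0.57191527  0.19885047 -0.18303261  0.04862576] -10.486996244633046 [-0.1  -0.45 -0.34 -0.24 -0.4  -0.03 -0.71  0.1  -0.29 -0.3  -0.1   0.25]
green [[0.58320004 0.25981484 0.04862576]]
stud loc [ 0.00877428 -0.01963443]
stud loc [ 0.00228154 -0.01258787]
```

View pics/o.png

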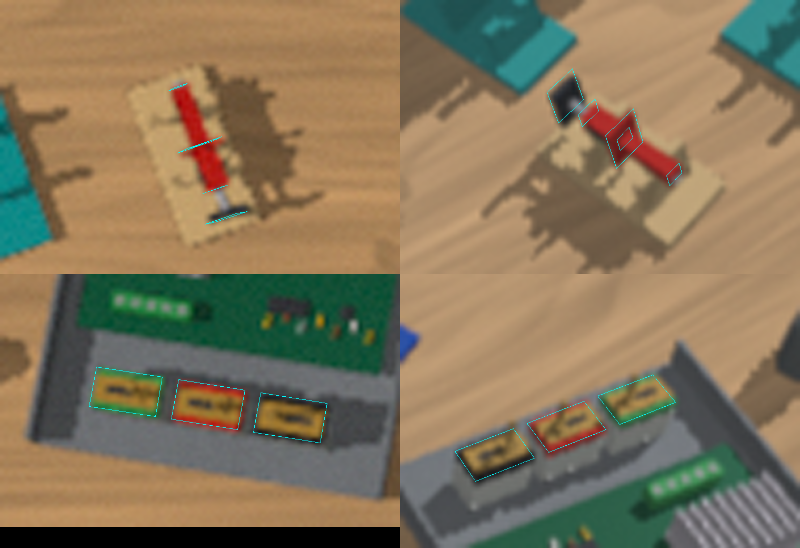

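```bash
cat >> h.py <<'E'
from scipy.spatial.transform import Rotation as Ro
def delta(o,xyz,yaw,sgn):
    R=Ro.from_quat(o["tool_rot"]).as_matrix()
    z=sgn*np.array([np.cos(yaw),np.sin(yaw),0]);y=np.array([0,0,-1.]);x=np.cross(y,z)
    G=np.c_[x,y,z]
    rv=Ro.from_matrix(R.T@G).as_rotvec(degrees=True)
    d=np.array(xyz)-np.array(o["position"])
    print("rotvec(tool now)",rv.round(2),"shift(tool now) mm",(R.T@d*1e3).round(1),"shift(goal axes) mm",(G.T@d*1e3).round(1))
E
python3 - <<'E'
from h import *
from rig import robot
o=robot.get_obs()
print(Ro.from_quat(o["tool_rot"]).as_matrix().round(3))
f=np.load("fit.npy"); print(f)
for s in(1,-1): delta(o,(f[0],f[1],.15),f[2],s)
# refit row with z fixed
ot=(140,150);os_=(295,145)
obs=[(CT,un((240,227),ot),62),(CT,un((398,250),ot),0),(CT,un((555,273),ot),-62),(CS,un((455,237),os_),62),(CS,un((319,292),os_),0),(CS,un((181,341),os_),-62)]
for z in(.0486,.054):
  def res2(p): return np.concatenate([proj(c,pose(p[0],p[1],p[2],np.array([0,y,0])/1e3,z))[0]-uv for c,uv,y in obs])
  r=least_squares(res2,[.6,.1,-.1]); print(r.x,res2(r.x).round(2),pose(*r.x,[0,.062,0],z))
E
```

```text
[[-0.928  0.     0.373]
 [-0.373 -0.    -0.928]
 [-0.    -1.     0.   ]]
[ 0.4294528  -0.26443398  0.30524717  0.58320004  0.25981484  0.04862576
 -0.18303261]
rotvec(tool now) [ -0.   -85.56   0.  ] shift(tool now) mm [-299.6   80.6 -219.3] shift(goal axes) mm [-241.8   80.6  281.7]
rotvec(tool now) [-0.   94.44 -0.  ] shift(tool now) mm [-299.6   80.6 -219.3] shift(goal axes) mm [ 241.8   80.6 -281.7]
[ 0.57191278  0.19885917 -0.18303782] [-0.1  -0.44 -0.34 -0.24 -0.4  -0.03 -0.71  0.1  -0.29 -0.29 -0.1   0.25] [[0.58319787 0.25982348 0.0486    ]]
[ 0.57243455  0.19703486 -0.1819366 ] [ 0.11 -0.89 -0.05 -0.7  -0.03 -0.5  -0.66 -0.62 -0.3  -0.98 -0.18 -0.4 ] [[0.58365249 0.25801156 0.054     ]]
```

```bash
python3 -m crank '[[[0,0,0,-0.05,0,-0.036,100],[0,0,0,-0.05,0,-0.036,100],[0,0,0,-0.05,0,-0.036,100],[0,0,0,-0.05,0,-0.036,100],[0,0,0,-0.05,0,-0.036,100]]]' 25; python3 -m crank '[[[0,-10,0,0,0,0,100],[0,-10,0,0,0,0,100],[0,-10,0,0,0,0,100],[0,-10,0,0,0,0,100],[0,-10,0,0,0,0,100]]]'; python3 - <<'E'
from h import *
from rig import robot
o=robot.get_obs(); f=np.load("fit.npy"); delta(o,(f[0],f[1],.15),f[2],1)
E
```

```text
time: 1.72
position: [0.3991, -0.3179, 0.2308]
tool_rot: [0.134, -0.694, 0.695, -0.135]
ft_force: [0.7, -0.7, -0.6]
grip_width: 0.0872
time: 2.35
position: [0.3982, -0.3194, 0.2307]
tool_rot: [0.417, -0.571, 0.571, -0.417]
ft_force: [0.3, 0.2, -1.0]
grip_width: 0.087
rotvec(tool now) [-1.000e-02 -3.522e+01  2.000e-02] shift(tool now) mm [-61.9  80.7  13. ] shift(goal axes) mm [-43.   80.7  46.3]
```

```bash
python3 -m crank '[[[0,-8.8,0,0,0,0,100],[0,-8.8,0,0,0,0,100],[0,-8.8,0,0,0,0,100],[0,-8.8,0,0,0,0,100],[0,0,0,-0.02,0.03,0.022,100]]]'; python3 -m crank '[[[0,0,0,-0.012,0.03,0.012,100],[0,0,0,-0.011,0.02,0.0123,100],[0,0,0,0,0,0,100],[0,0,0,0,0,0,100],[0,0,0,0,0,0,100]]]';python3 - <<'E'
from h import *
from rig import robot
o=robot.get_obs(); f=np.load("fit.npy"); delta(o,(f[0],f[1],.15),f[2],1)
for n in("scene","top"):
    c=robot.camera(n); im=cv2.cvtColor(c["img"],cv2.COLOR_RGB2BGR)
    cr=im[170:270,130:260] if n=="scene" else im[170:260,280:400]
    cv2.imwrite(f"pics/{n}1.png",cv2.resize(cr,None,fx=6,fy=6,interpolation=cv2.INTER_CUBIC)); 
E
```

```text
time: 2.98
position: [0.4149, -0.2968, 0.2023]
tool_rot: [0.569, -0.418, 0.423, -0.568]
ft_force: [0.6, -0.2, -0.2]
grip_width: 0.0868
time: 3.6
position: [0.4301, -0.2658, 0.1516]
tool_rot: [0.569, -0.419, 0.421, -0.569]
ft_force: [0.4, 0.7, -0.7]
grip_width: 0.0869
rotvec(tool now) [-0.06 -0.4   0.13] shift(tool now) mm [-1.5  1.6 -0.2] shift(goal axes) mm [-1.5  1.6 -0.2]
```

View pics/scene1.png

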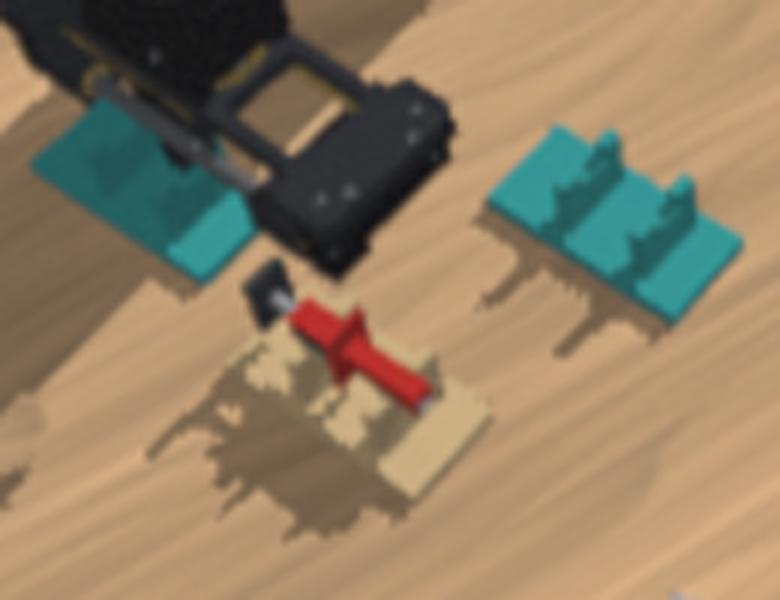

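View pics/top1.png

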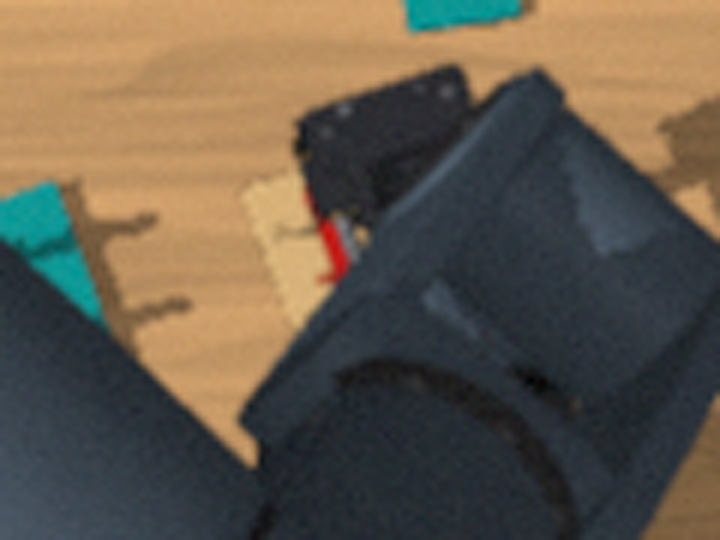

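```bash
python3 -m crank '[[[0,0,0,-0.0015,0.02,0,100],[0,0,0,0,0.02,0,100],[0,0,0,0,0.02,0,100],[0,0,0,0,0.015,0,100],[0,0,0,0,0,0,100]]]';python3 - <<'E'
from h import *
from rig import robot
o=robot.get_obs(); f=np.load("fit.npy"); delta(o,(f[0],f[1],.068),f[2],1)
c=robot.camera("scene"); im=cv2.cvtColor(c["img"],cv2.COLOR_RGB2BGR)
cv2.imwrite("pics/scene2.png",cv2.resize(im[180:260,140:230],None,fx=7,fy=7,interpolation=cv2.INTER_CUBIC)); 
E
```

```text
time: 4.32
position: [0.4288, -0.263, 0.0749]
tool_rot: [-0.569, 0.421, -0.419, 0.569]
ft_force: [-0.5, 0.1, 0.4]
grip_width: 0.0867
rotvec(tool now) [ 0.05 -0.38 -0.09] shift(tool now) mm [1.5 6.9 0.2] shift(goal axes) mm [1.5 6.9 0.2]
```

View pics/scene2.png

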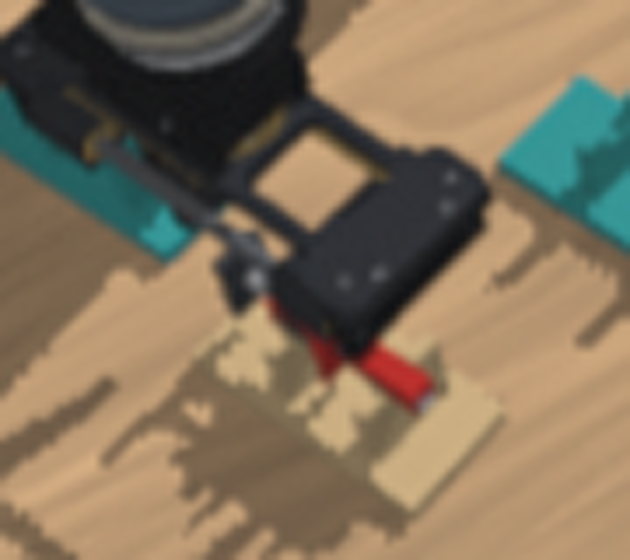

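```bash
python3 -m crank '[[[0,0,0,0.0008,0.0035,0,100],[0,0,0,0,0.0035,0,100],[0,0,0,0,0,0,100],[0,0,0,0,0,0,75],[0,0,0,0,0,0,65]]]' 25
python3 -c "
from rig import robot
for i in range(3):
  o=robot.get_obs();print(o['position'],o['ft_force'],o['grip_width'])"
```

```text
time: 5.0
position: [0.4296, -0.264, 0.0687]
tool_rot: [0.569, -0.42, 0.42, -0.569]
ft_force: [-0.2, -0.4, 0.5]
grip_width: 0.074
[ 0.4295889  -0.26404317  0.06868292] [-0.20763838 -0.36147101  0.52544917] 0.07398693405055388
[ 0.4295889  -0.26404317  0.06868292] [-0.20763838 -0.36147101  0.52544917] 0.07398693405055388
[ 0.4295889  -0.26404317  0.06868292] [-0.20763838 -0.36147101  0.52544917] 0.07398693405055388
```

```bash
python3 -m crank '[[[0,0,0,0,0,0,65],[0,0,0,0,0,0,55],[0,0,0,0,0,0,48],[0,0,0,0,0,0,40],[0,0,0,0,0,0,40]]]' 25; python3 -m crank '[[[0,0,0,0,0,0,35],[0,0,0,0,0,0,30],[0,0,0,0,0,0,30],[0,0,0,0,0,0,30],[0,0,0,0,0,0,30]]]' 25
python3 - <<'E'
from h import *
from rig import robot
o=robot.get_obs(); f=np.load("fit.npy"); delta(o,(f[0],f[1],.068),f[2],1)
c=robot.camera("scene"); im=cv2.cvtColor(c["img"],cv2.COLOR_RGB2BGR)
cv2.imwrite("pics/scene3.png",cv2.resize(im[180:260,140:230],None,fx=7,fy=7,interpolation=cv2.INTER_CUBIC)); 
E
```

```text
time: 5.62
position: [0.4296, -0.264, 0.0686]
tool_rot: [-0.569, 0.42, -0.42, 0.569]
ft_force: [0.1, -0.6, 0.4]
grip_width: 0.0413
time: 6.25
position: [0.4296, -0.264, 0.0686]
tool_rot: [0.569, -0.42, 0.42, -0.569]
ft_force: [0.3, 0.5, 1.5]
grip_width: 0.0416
rotvec(tool now) [-0.01 -0.36  0.01] shift(tool now) mm [ 0.3  0.6 -0.3] shift(goal axes) mm [ 0.3  0.6 -0.3]
```

View pics/scene3.png

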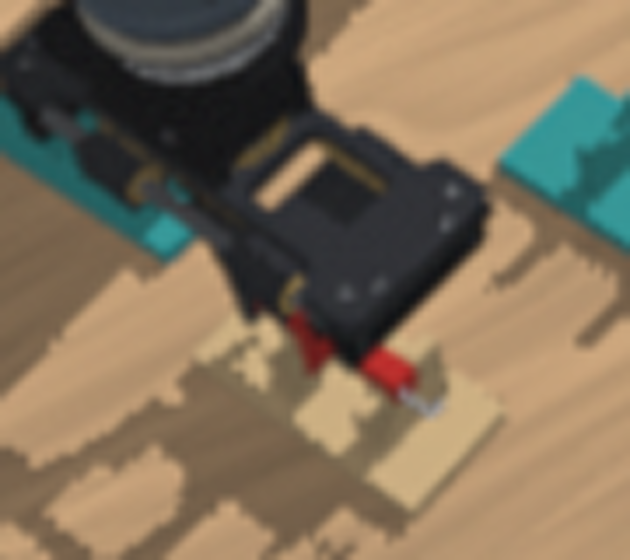

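```bash
python3 -m crank '[[[0,0,0,0,-0.01,0,30],[0,0,0,0,-0.02,0,30],[0,0,0,0,-0.03,0,30],[0,0,0,0,-0.03,0,30],[0,0,0,0,0,0,30]]]' 25
python3 - <<'E'
from h import *
from rig import robot
o=robot.get_obs(); f=np.load("fit.npy"); print(o["grip_width"])
a=-.182; g=np.array([.58365,.258]); 
u=np.array([np.cos(a),np.sin(a)]);v=np.array([-np.sin(a),np.cos(a)])
t=g-.1035*u-.025*v; delta(o,(*t,.15),a,1)
c=robot.camera("scene"); im=cv2.cvtColor(c["img"],cv2.COLOR_RGB2BGR)
cv2.imwrite("pics/scene4.png",cv2.resize(im[160:260,130:230],None,fx=6,fy=6,interpolation=cv2.INTER_CUBIC)); 
E
```

```text
time: 6.92
position: [0.4305, -0.2649, 0.1609]
tool_rot: [0.569, -0.418, 0.422, -0.569]
ft_force: [0.2, -0.9, -0.5]
grip_width: 0.0415
0.04151456153892557
rotvec(tool now) [-0.2  27.57  0.22] shift(tool now) mm [-480.3    9.1  197.1] shift(goal axes) mm [-517.    10.9  -47.5]
```

View pics/scene4.png

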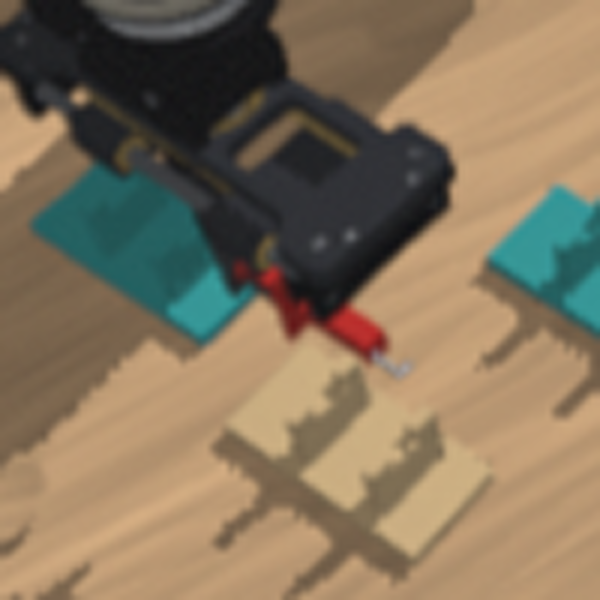

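```bash
python3 -m crank '[[[0,7,0,0,0,0,30],[0,7,0,0,0,0,30],[0,7,0,0,0,0,30],[0,6.6,0,0,0,0,30],[0,0,0,-0.03,0,-0.003,30]]]' 25
python3 -m crank '[[[0,0,0,-0.045,0,-0.004,30],[0,0,0,-0.045,0,-0.004,30],[0,0,0,-0.045,0,-0.004,30],[0,0,0,-0.045,0,-0.004,30],[0,0,0,-0.045,0,-0.004,30]]]'
python3 -m crank '[[[0,0,0,-0.045,0,-0.004,30],[0,0,0,-0.045,0,-0.004,30],[0,0,0,-0.045,0,-0.004,30],[0,0,0,-0.045,0,-0.004,30],[0,0,0,-0.03,0,-0.004,30]]]'
python3 - <<'E'
from h import *
from rig import robot
o=robot.get_obs(); print(o["grip_width"])
a=-.182; g=np.array([.58365,.258]); 
u=np.array([np.cos(a),np.sin(a)]);v=np.array([-np.sin(a),np.cos(a)])
t=g-.1035*u-.025*v; delta(o,(*t,.15),a,1)
E
```

```text
time: 7.6
position: [0.4319, -0.2349, 0.1574]
tool_rot: [-0.452, 0.545, -0.544, 0.451]
ft_force: [-0.2, 0.1, -0.2]
grip_width: 0.0415
time: 8.22
position: [0.4522, -0.0074, 0.1574]
tool_rot: [-0.453, 0.544, -0.543, 0.452]
ft_force: [1.2, -0.4, -0.1]
grip_width: 0.0417
time: 8.85
position: [0.4706, 0.2028, 0.1572]
tool_rot: [-0.454, 0.544, -0.543, 0.452]
ft_force: [0.3, 0.1, -1.3]
grip_width: 0.0413
0.041324307725985554
rotvec(tool now) [0.15 0.05 0.05] shift(tool now) mm [-49.8   7.2  -2.3] shift(goal axes) mm [-49.7   7.2  -2.3]
```

```bash
python3 -m crank '[[[0,0,0,-0.025,0,-0.001,30],[0,0,0,-0.02,0.007,-0.001,30],[0,0,0,-0.005,0,0,30],[0,0,0,0,0,0,30],[0,0,0,0,0,0,30]]]' 25
python3 - <<'E'
from h import *
from rig import robot
o=robot.get_obs(); print(o["position"],o["grip_width"])
a=-.182; g=np.array([.58365,.258]); 
u=np.array([np.cos(a),np.sin(a)]);v=np.array([-np.sin(a),np.cos(a)])
t=g-.1035*u-.025*v; delta(o,(*t,.15),a,1)
for n in("scene","top"):
    c=robot.camera(n); im=cv2.cvtColor(c["img"],cv2.COLOR_RGB2BGR); cv2.imwrite(f"pics/{n}5_full.png",im)
    cr=im[120:230,270:400] if n=="scene" else im[140:240,130:250]
    cv2.imwrite(f"pics/{n}5.png",cv2.resize(cr,None,fx=6,fy=6,interpolation=cv2.INTER_CUBIC))
E
```

```text
time: 9.48
position: [0.4787, 0.2498, 0.1514]
tool_rot: [-0.452, 0.544, -0.544, 0.452]
ft_force: [-0.3, -0.2, -1.0]
grip_width: 0.0415
[0.4786757  0.24977829 0.15144369] 0.04153817694650662
rotvec(tool now) [ 0.03 -0.09  0.03] shift(tool now) mm [-2.1  1.4 -1.8] shift(goal axes) mm [-2.1  1.4 -1.7]
```

View pics/scene5.png

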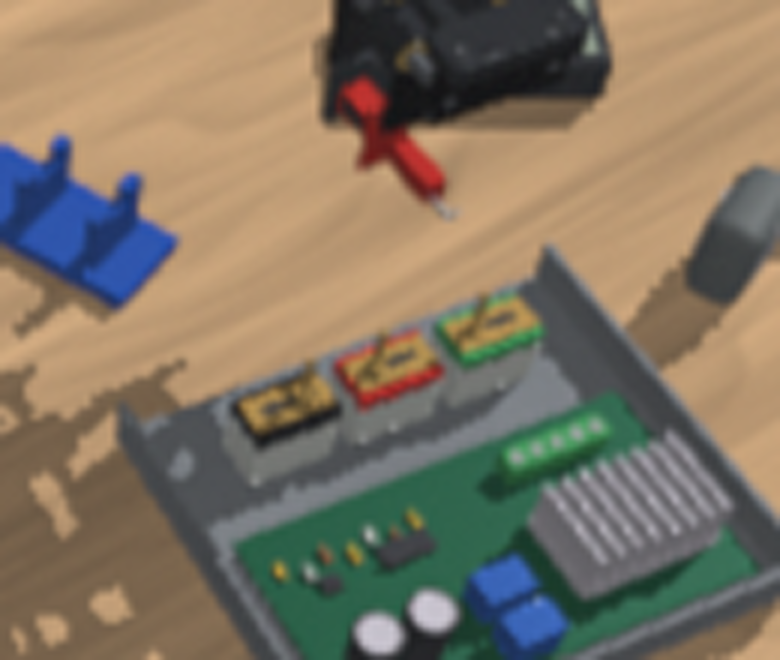

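View pics/top5.png

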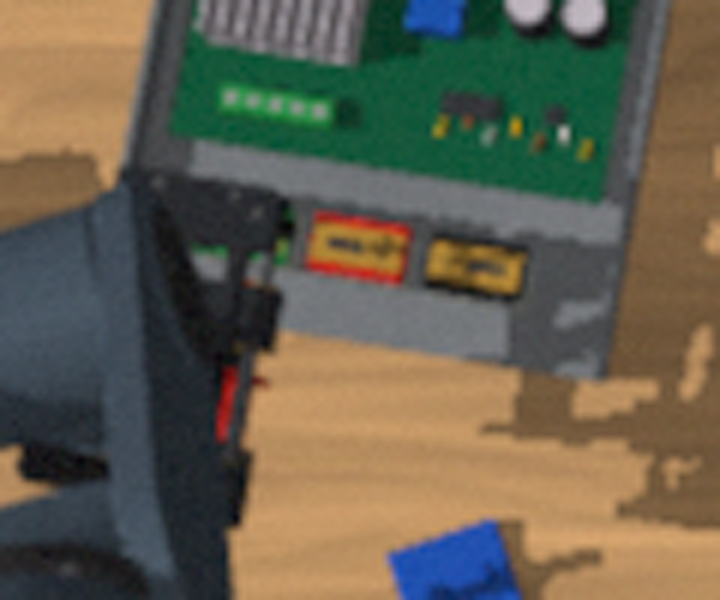

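```bash
python3 - <<'E'
from h import *
from rig import robot
p=np.array(robot.get_obs()["position"]);a=-.182
u=np.array([np.cos(a),np.sin(a),0]);v=np.array([-np.sin(a),np.cos(a),0])
for off in((-21,'thumb'),(21,'flange'),(66,'nose'),(82.5,'tip')):
    X=p+u*off[0]/1e3-np.array([0,0,.0186]); uv=proj(CS,X)[0]; print(off,uv,((uv-[270,120])*6+2.5).round())
g=np.array([.58365,.258,.054])
for s in (-14,-12,-10,-8):
    b=g+v*s/1e3; 
    print(s,[((proj(CS,b+[0,0,h])[0]-[270,120])*6+2.5).round() for h in(0.005,.03)])
E
python3 - <<'E'
import cv2
im=cv2.imread("pics/scene5_full.png")[155:200,320:375]
cv2.imwrite("pics/s5z.png",cv2.resize(im,None,fx=13,fy=13,interpolation=cv2.INTER_CUBIC))
im=cv2.imread("pics/scene5_full.png")[125:165,310:360]
cv2.imwrite("pics/s5p.png",cv2.resize(im,None,fx=13,fy=13,interpolation=cv2.INTER_CUBIC))
E
```

```text
(-21, 'thumb') [327.08366059 133.1049681 ] [345.  81.]
(21, 'flange') [334.26079863 141.86790455] [388. 134.]
(66, 'nose') [342.28510624 151.66519382] [436. 192.]
(82.5, 'tip') [345.31858206 155.36892024] [454. 215.]
-14 [array([467., 327.]), array([477., 296.])]
-12 [array([470., 325.]), array([480., 295.])]
-10 [array([473., 324.]), array([483., 294.])]
-8 [array([476., 323.]), array([487., 292.])]
```

View pics/s5z.png

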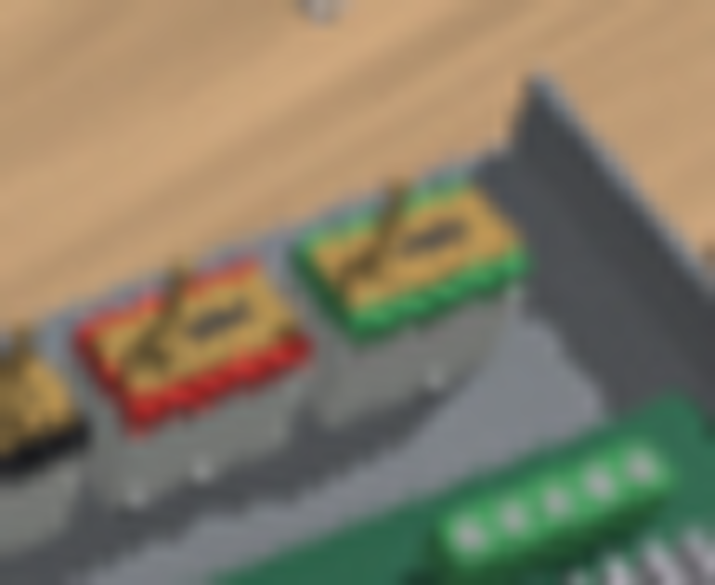

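View pics/s5p.png

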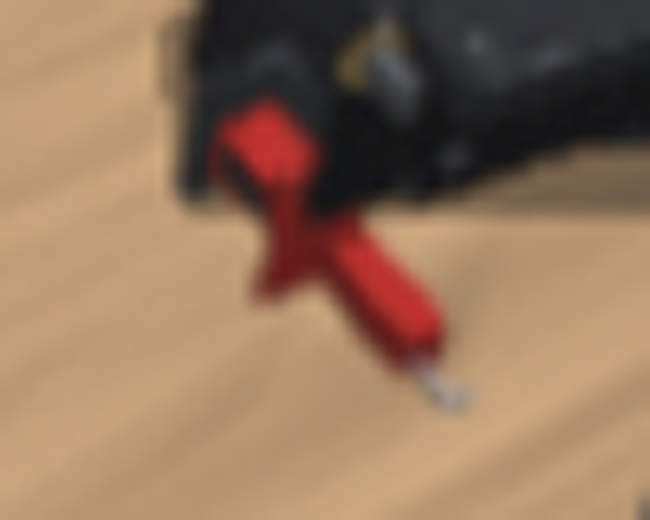

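```bash
python3 -m crank '[[[0,0,0,-0.002,0.02,0,30],[0,0,0,0,0.02,0,30],[0,0,0,0,0.015,0,30],[0,0,0,0,0.006,0,30],[0,0,0,0,0,0,30]]]' 25
python3 - <<'E'
from h import *
from rig import robot
o=robot.get_obs(); print(o["ft_force"],o["grip_width"])
a=-.182; g=np.array([.58365,.258]); 
u=np.array([np.cos(a),np.sin(a)]);v=np.array([-np.sin(a),np.cos(a)])
t=g-.0735*u-.025*v; delta(o,(*t,.0896),a,1)
c=robot.camera("scene"); im=cv2.cvtColor(c["img"],cv2.COLOR_RGB2BGR)
cv2.imwrite("pics/s6.png",cv2.resize(im[140:190,310:375],None,fx=12,fy=12,interpolation=cv2.INTER_CUBIC))
E
```

```text
time: 10.2
position: [0.4792, 0.2524, 0.0904]
tool_rot: [-0.452, 0.544, -0.544, 0.452]
ft_force: [-0.3, 0.8, -0.1]
grip_width: 0.0417
[-0.30150334  0.76767262 -0.12767068] 0.04165524905323057
rotvec(tool now) [ 0.03 -0.05  0.01] shift(tool now) mm [ 0.6  0.8 28.3] shift(goal axes) mm [ 0.6  0.8 28.3]
```

View pics/s6.png

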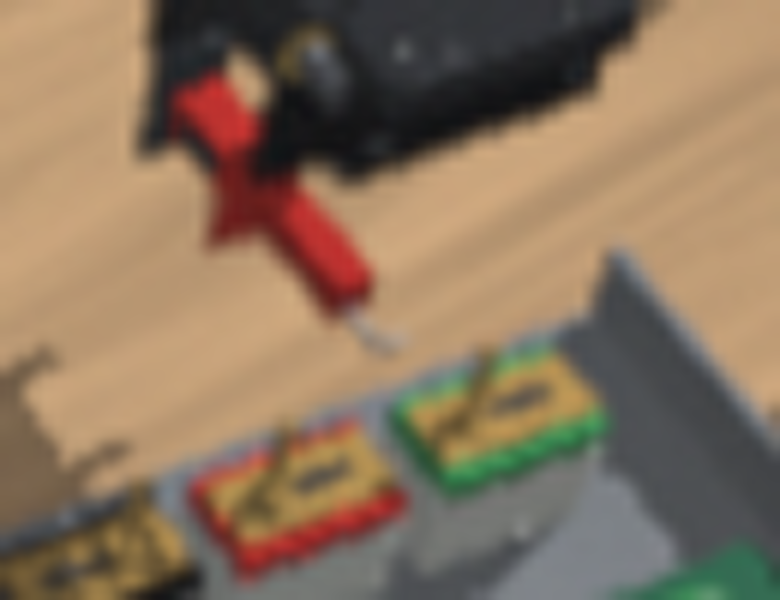

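```bash
python3 - <<'E'
from h import *
a=-.182
u=np.array([np.cos(a),np.sin(a),0]);v=np.array([-np.sin(a),np.cos(a),0])
f=lambda p:un(p,(310,140),12)
for st,h in (((488,355),.083),((481,378),.071)):
  S=ray(CS,f(st),h); H=ray(CS,f((385,343)),.071)
  d=H-S; print(d@u*1e3,d@v*1e3, (S-[.58365,.258,0])@u*1e3,(S-[.58365,.258,0])@v*1e3)
E
```

```text
-22.136007064676964 -14.242795430074409 1.5474448288789033 -10.588195037428019
-20.586348639437812 -16.174602751332216 -0.0022135963602487726 -8.656387716170215
```

```bash
python3 -m crank '[[[0,0,0,0,0.0005,0.008,30],[0,0,0,0,0,0.008,30],[0,0,0,0,0,0.007,30],[0,0,0,0,0,0.006,30],[0,0,0,0,0,0,30]]]' 25
python3 - <<'E'
from h import *
from rig import robot
o=robot.get_obs(); print(o["ft_force"],o["grip_width"])
a=-.182; g=np.array([.58365,.258]); 
u=np.array([np.cos(a),np.sin(a)]);v=np.array([-np.sin(a),np.cos(a)])
t=g-.0735*u-.0096*v; delta(o,(*t,.0896),a,1)
c=robot.camera("scene"); im=cv2.cvtColor(c["img"],cv2.COLOR_RGB2BGR)
cv2.imwrite("pics/s7.png",cv2.resize(im[145:190,320:375],None,fx=14,fy=14,interpolation=cv2.INTER_CUBIC))
E
```

```text
time: 10.88
position: [0.5084, 0.2472, 0.0901]
tool_rot: [0.452, -0.544, 0.544, -0.452]
ft_force: [-0.4, 0.3, -0.5]
grip_width: 0.0417
[-0.43305657  0.28727192 -0.5463965 ] 0.04168766485888696
rotvec(tool now) [-0.03 -0.07 -0.01] shift(tool now) mm [-14.6   0.5  -1.5] shift(goal axes) mm [-14.7   0.5  -1.5]
```

View pics/s7.png

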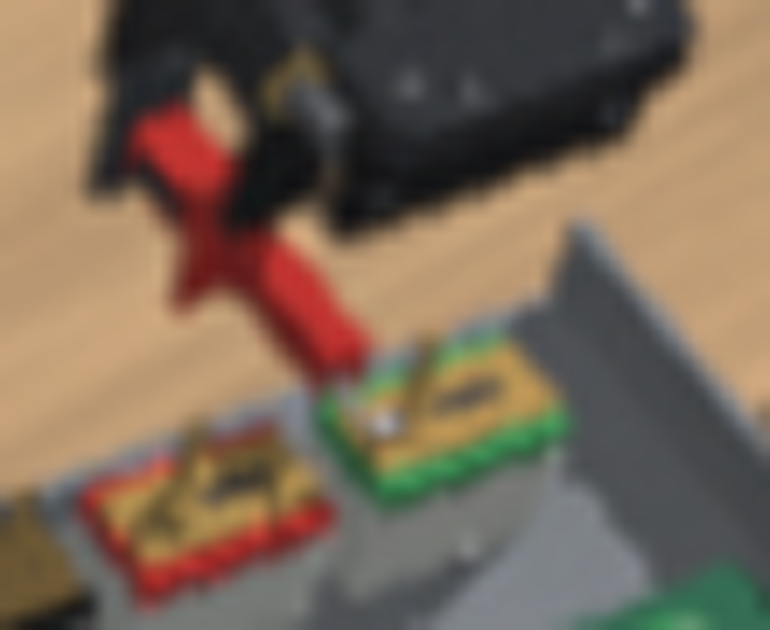

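```bash
python3 - <<'E'
from h import *
a=-.182
u=np.array([np.cos(a),np.sin(a),0]);v=np.array([-np.sin(a),np.cos(a),0])
f=lambda p:un(p,(320,145),14)
N=ray(CS,f((342,362)),.071)
for st,h in (((428,345),.083),((421,370),.071)):
  S=ray(CS,f(st),h); H=ray(CS,f((382,425)),.071)
  for d in(H-S,N-S): print(d@u*1e3,d@v*1e3)
E
```

```text
7.696186376229842 -14.229504270525657
-11.284428476975082 -12.271139028637904
9.580622933264724 -16.691914263428682
-9.3999919199402 -14.733549021540929
```

```bash
python3 -m crank '[[[0,0,0,-0.002,0,0,30],[0,0,0,-0.003,0,0,30],[0,0,0,-0.002,0,0,30],[0,0,0,-0.002,0,0,30],[0,0,0,0,0,0,30]]]' 25; for i in 1; do python3 -m crank '[[[0,0,0,-0.0004,0,0,30],[0,0,0,-0.0004,0,0,30],[0,0,0,-0.0004,0,0,30],[0,0,0,-0.0003,0,0,30],[0,0,0,0,0,0,30]]]'; done
python3 -c "
from rig import robot
o=robot.get_obs();print(o['position'],o['ft_force'],o['moment'])"
```

```text
time: 11.55
position: [0.5093, 0.2564, 0.0901]
tool_rot: [0.452, -0.543, 0.543, -0.452]
ft_force: [0.1, -0.8, -0.4]
grip_width: 0.041
time: 12.18
position: [0.5096, 0.2577, 0.0901]
tool_rot: [0.452, -0.544, 0.544, -0.452]
ft_force: [-0.5, 1.1, -0.4]
grip_width: 0.0415
[0.50962647 0.25766155 0.09005207] [-0.52431667  1.10056419 -0.44872539] [ 0.02391915 -0.04565916  0.01166031]
```

```bash
python3 -m crank '[[[0,0,0,-0.0004,0,0,30],[0,0,0,-0.0004,0,0,30],[0,0,0,-0.0004,0,0,30],[0,0,0,-0.0003,0,0,30],[0,0,0,0,0,0,30]]]'; 
python3 -c "
from rig import robot
o=robot.get_obs();print(o['position'],o['ft_force'],o['moment'])"
```

```text
time: 12.8
position: [0.5099, 0.2591, 0.0901]
tool_rot: [-0.452, 0.544, -0.544, 0.452]
ft_force: [-0.1, 0.0, -1.5]
grip_width: 0.0415
[0.50990373 0.25913641 0.09005482] [-0.13177999  0.0257863  -1.50704423] [-0.03632433 -0.09555153 -0.01477652]
```

```bash
python3 - <<'E'
from h import *
from rig import robot
m=[]
c=robot.camera("scene"); im=cv2.cvtColor(c["img"],cv2.COLOR_RGB2BGR)
cv2.imwrite("pics/s8.png",cv2.resize(im[145:190,320:375],None,fx=14,fy=14,interpolation=cv2.INTER_CUBIC))
o=robot.get_obs();print(o['ft_force'],o['moment'])
E
```

```text
[ 0.13368168  0.35375203 -0.12329266] [ 0.01852609 -0.0625483   0.02467876]
```

View pics/s8.png

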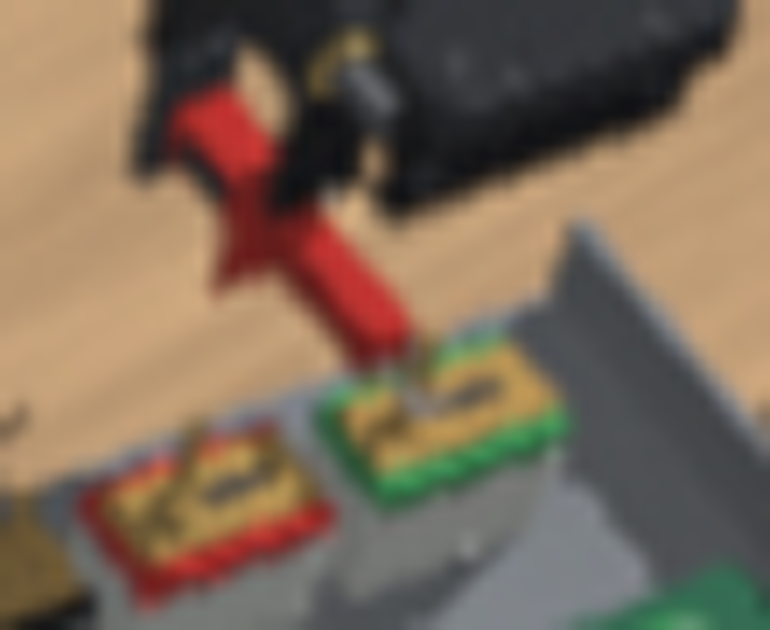

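```bash
python3 -m crank '[[[0,0,0,-0.0004,0,0,30],[0,0,0,-0.0003,0,0,30],[0,0,0,-0.0003,0,0,30],[0,0,0,0,0,0,30],[0,0,0,0,0,0,30]]]'; 
python3 -c "
from rig import robot
o=robot.get_obs();print(o['position'],o['ft_force'],o['moment'])"
```

```text
time: 13.48
position: [0.51, 0.2601, 0.09]
tool_rot: [-0.452, 0.544, -0.544, 0.452]
ft_force: [1.0, -0.6, -0.8]
grip_width: 0.0413
[0.51004896 0.26011457 0.09002526] [ 0.95137736 -0.6370103  -0.78812552] [-0.05672728 -0.05114363  0.02481836]
```

```bash
python3 -m crank '[[[0,0,0,-0.0004,0,0,30],[0,0,0,-0.0003,0,0,30],[0,0,0,-0.0003,0,0,30],[0,0,0,0,0,0,30],[0,0,0,0,0,0,30]]]'; 
python3 -c "
from rig import robot
o=robot.get_obs();print(o['position'],o['ft_force'],o['moment'])"
```

```text
time: 14.1
position: [0.5102, 0.2611, 0.09]
tool_rot: [-0.452, 0.544, -0.544, 0.452]
ft_force: [-0.0, 0.7, -0.9]
grip_width: 0.0414
[0.51024146 0.26110819 0.09004396] [-0.03436488  0.65752595 -0.88264267] [-0.05510123 -0.05379274 -0.004042  ]
```

```bash
python3 -m crank '[[[0,0,0,-0.0004,0,0,30],[0,0,0,-0.0003,0,0,30],[0,0,0,-0.0003,0,0,30],[0,0,0,0,0,0,30],[0,0,0,0,0,0,30]]]'; 
python3 -c "
from rig import robot
o=robot.get_obs();print(o['position'],o['ft_force'],o['moment'])"
```

```text
time: 14.72
position: [0.5104, 0.2621, 0.0901]
tool_rot: [0.452, -0.544, 0.544, -0.452]
ft_force: [-0.1, 0.6, -0.6]
grip_width: 0.0417
[0.51044741 0.26207356 0.09007611] [-0.12624975  0.57103086 -0.57218481] [-0.04208748 -0.10412625 -0.01687189]
```

```bash
python3 -m crank '[[[0,0,0,-0.0004,0,0,30],[0,0,0,-0.0003,0,0,30],[0,0,0,-0.0003,0,0,30],[0,0,0,0,0,0,30],[0,0,0,0,0,0,30]]]'; 
python3 -c "
from rig import robot
o=robot.get_obs();print(o['position'],o['ft_force'],o['moment'])"
```

```text
time: 15.35
position: [0.5106, 0.2631, 0.0901]
tool_rot: [-0.452, 0.544, -0.544, 0.452]
ft_force: [0.5, -0.4, -0.7]
grip_width: 0.0417
[0.51060791 0.26306552 0.09005076] [ 0.47787248 -0.41030979 -0.70207082] [-0.00933407 -0.07442067 -0.02544196]
```

```bash
python3 - <<'E'
from h import *
from rig import robot
for i in range(4):
  c=robot.camera("scene");o=robot.get_obs();print(o['ft_force'],o['moment'])
im=cv2.cvtColor(c["img"],cv2.COLOR_RGB2BGR)
cv2.imwrite("pics/s9.png",cv2.resize(im[145:190,320:375],None,fx=14,fy=14,interpolation=cv2.INTER_CUBIC))
E
```

```text
[-0.71979667 -0.3912392  -0.82365916] [-0.03638738 -0.07526483 -0.00741924]
[ 0.66927585  0.13742328 -0.46511194] [-0.03920743 -0.09262004 -0.01277416]
[ 0.93982935  0.0215532  -0.96426579] [-0.06369914 -0.08879988  0.03508676]
[-0.10961386  0.72410805 -0.65236142] [-0.04885524 -0.08593261 -0.02885503]
```

View pics/s9.png

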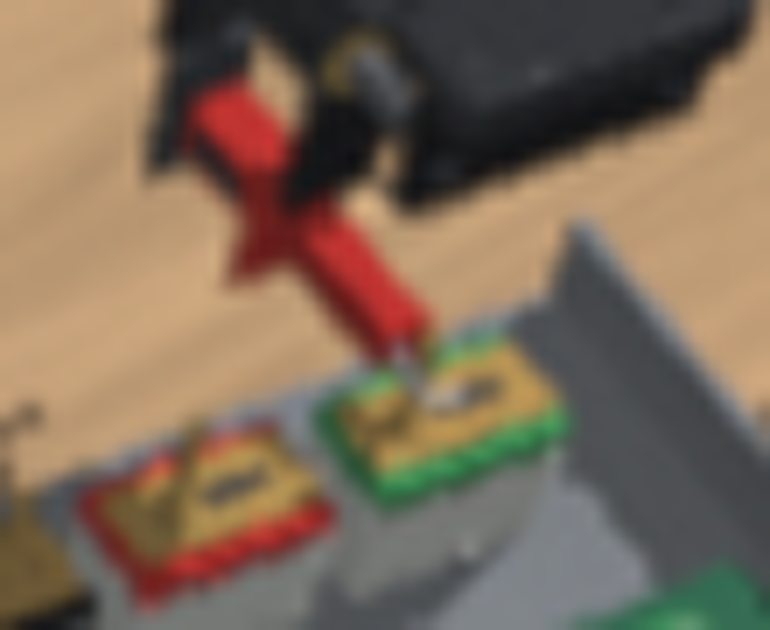

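```bash
python3 -m crank '[[[0,0,0,-0.0004,0,0,30],[0,0,0,-0.0003,0,0,30],[0,0,0,-0.0003,0,0,30],[0,0,0,0,0,0,30],[0,0,0,0,0,0,30]]]'; 
python3 -c "
from rig import robot
o=robot.get_obs();print(o['position'],o['ft_force'],o['moment'])"
```

```text
time: 16.18
position: [0.5107, 0.2638, 0.09]
tool_rot: [0.452, -0.544, 0.544, -0.452]
ft_force: [-0.5, -2.2, -0.0]
grip_width: 0.0413
[0.51068954 0.2638162  0.09000979] [-0.47264031 -2.15926181 -0.00535691] [-0.40352409 -0.10490605 -0.15210608]
```

```bash
python3 -m crank '[[[0,0,0,0,0,0,55],[0,0,0,0,0,0,60],[0,0,0,0,0,0,65],[0,0,0,0,0,0,72],[0,0,0,0,0,0,80]]]' 25; python3 -m crank '[[[0,0,0,0,0,0,85],[0,0,0,0,0,0,85],[0,0,0,0,0,0,85],[0,0,0,0,0,0,85],[0,0,0,0,0,0,85]]]'
python3 - <<'E'
from h import *
from rig import robot
c=robot.camera("scene");o=robot.get_obs();print(o['position'],o['ft_force'],o['moment'],o['grip_width'])
im=cv2.cvtColor(c["img"],cv2.COLOR_RGB2BGR)
cv2.imwrite("pics/s10.png",cv2.resize(im[135:190,315:375],None,fx=11,fy=11,interpolation=cv2.INTER_CUBIC))
E
```

```text
time: 16.8
position: [0.511, 0.2644, 0.0902]
tool_rot: [0.452, -0.543, 0.543, -0.453]
ft_force: [0.1, -0.3, 0.2]
grip_width: 0.0654
time: 17.42
position: [0.5108, 0.264, 0.09]
tool_rot: [-0.452, 0.544, -0.544, 0.452]
ft_force: [0.1, -0.9, -1.2]
grip_width: 0.0743
[0.51078831 0.26402558 0.09005337] [-0.1528482   0.239597   -0.20300824] [ 0.00760506 -0.05571766 -0.01014217] 0.07406497875115954
```

View pics/s10.png

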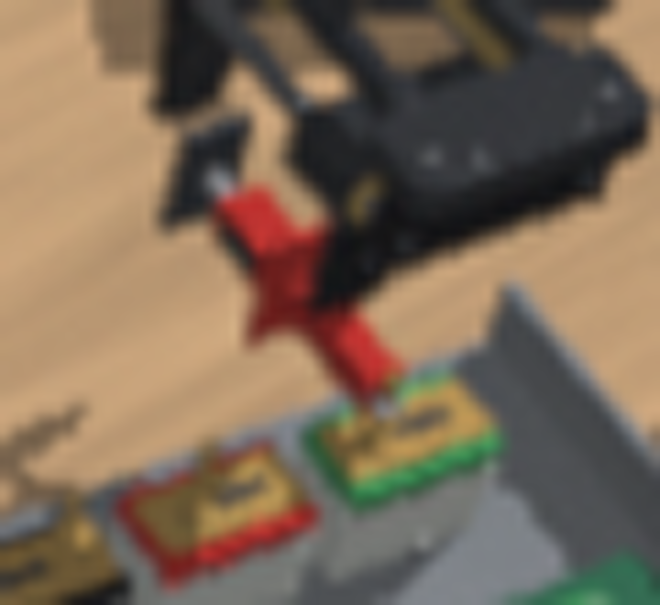

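```bash
python3 -m crank '[[[0,0,0,0,-0.005,0,85],[0,0,0,0,-0.01,0,85],[0,0,0,0,-0.015,0,85],[0,0,0,0,-0.025,0,85],[0,0,0,0,-0.03,0,85]]]' 25; python3 -m crank '[[[0,0,0,0,-0.03,-0.02,85],[0,0,0,0,-0.02,-0.03,85],[0,0,0,0,0,-0.03,85],[0,0,0,0,0,0,85],[0,0,0,0,0,0,85]]]'
python3 - <<'E'
from h import *
from rig import robot
o=robot.get_obs();print(o['position'],o['ft_force'],o['grip_width'])
for n in("scene","top"):
    c=robot.camera(n); im=cv2.cvtColor(c["img"],cv2.COLOR_RGB2BGR)
    cr=im[135:190,305:375] if n=="scene" else im[150:220,140:230]
    cv2.imwrite(f"pics/{n}11.png",cv2.resize(cr,None,fx=8,fy=8,interpolation=cv2.INTER_CUBIC)); cv2.imwrite(f"pics/{n}11_full.png",im)
E
```

```text
time: 18.1
position: [0.5107, 0.264, 0.1766]
tool_rot: [-0.452, 0.544, -0.544, 0.452]
ft_force: [0.7, -0.1, 0.4]
grip_width: 0.0737
time: 18.73
position: [0.4332, 0.2788, 0.2259]
tool_rot: [0.452, -0.543, 0.544, -0.453]
ft_force: [0.2, -0.2, -0.3]
grip_width: 0.0738
[0.4332304  0.27877924 0.22589435] [ 0.16777621 -0.18722467 -0.33910343] 0.07379423689210668
```

View pics/scene11.png

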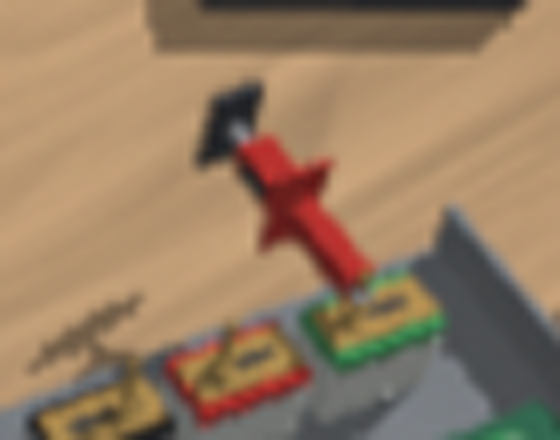

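View pics/scene11_full.png

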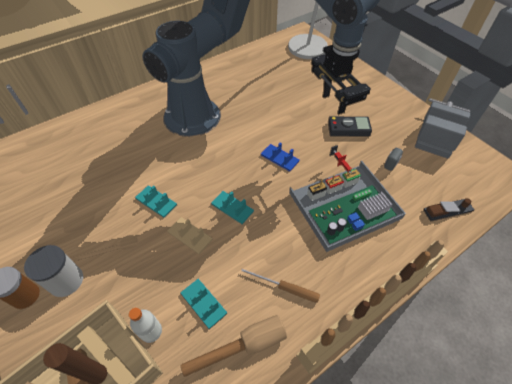

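```bash
python3 - <<'E'
from h import *
f=lambda p:un(p,(305,135),8)
obs=[(f((232,122)),(-25,0,0)),(f((355,280)),(73,0,0)),(f((296,205)),(26,0,0)),(f((262,148)),(-6,0,5))]
# unknown: nose x,y, yaw, pitch ; z nose .071
def P(p,q):
    R=Ro.from_euler('ZY',[p[2],-p[3]]).as_matrix()
    return np.array([p[0],p[1],.071])+R@((np.array(q)-[73,0,0])/1e3)
res=lambda p:np.concatenate([proj(CS,P(p,q))[0]-uv for uv,q in obs])
for fix in(-.182,):
  r=least_squares(lambda p:res([p[0],p[1],fix,p[2]]),[.58,.25,0]);print(r.x,r.fun.round(2),"dist",np.hypot(r.x[0]-.58365,r.x[1]-.258))
E
```

```text
[0.5796564  0.25384051 0.04475497] [-0.51  0.13  1.15  0.37  0.15 -0.09 -0.84 -0.48] dist 0.005766295280336641
```

View pics/top11.png

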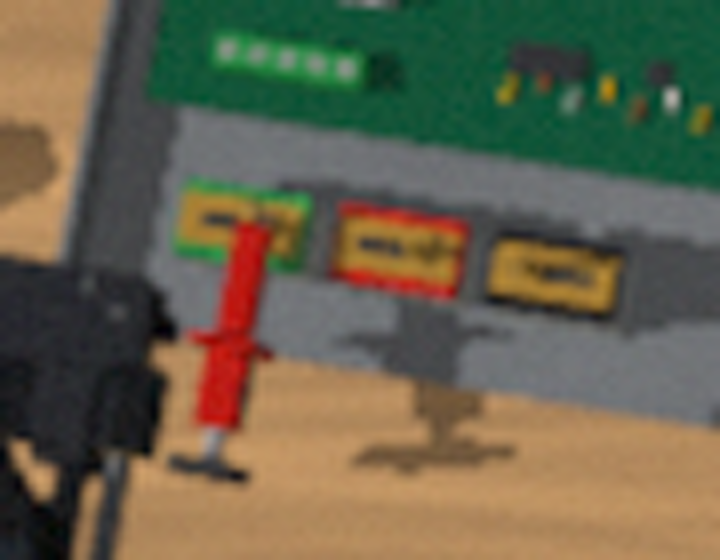

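```bash
python3 - <<'E'
from h import *
from rig import robot
b=robot.camera("top")["img"].astype(int); a=cv2.cvtColor(cv2.imread("pics/top11_full.png"),cv2.COLOR_BGR2RGB).astype(int)
print("probe region diff",abs(a-b)[150:215,155:180].mean())
print(robot.get_obs()["time"]); robot.hand_in()
E
```

```text
probe region diff 2.398974358974359
18.875
the job is handed in; nothing more can be done
```

The red probe is hanging on the green terminal's stud with its hook shut. I handed the job in at about 18.9 s; no verdict is reported.

**What I did**
- I pinched the thumb plate to the flange at 25 N. The opening read 41.6 mm, close to the 42 mm expected when fully pressed, and the picture showed the hook out.
- I lifted the probe level out of the pine rest and carried it to the green terminal.
- I felt sideways for the stud in small steps and stopped at about 2.2 N of contact.
- I opened the fingers, lifted straight up and backed the arm away.

**Last checks**
- **Hang:** the pictures show the probe hanging alone on the stud. From the scene camera it is pitched about 0.045 rad, well inside the 0.35 rad limit. That fit assumes the nose is 17 mm above the link, so hook height was not checked separately.
- **Nose position:** it is about 6 mm from the slot centre (limit 22 mm).
- **Stillness:** the probe region differed between two top pictures by 2.4 grey levels on average. I took that as noise, but both pictures were taken after the arm had moved away and only a moment apart.
- **Surroundings:** the red and black terminals and the bystanders look untouched. I did not measure how far the bystanders might have shifted.

**Not confirmed**
- Plunger travel was only judged from the pictures.
- Camera fits and measured arm positions disagreed by 2–3 mm on the distance along the probe's axis. I left it in between, as the crook leaves about 5 mm either side.

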